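Build up two milling arbors

TASK

Load the two upright arbors for the next milling jobs. On the stout arbor put the tall sleeve first, then the large cutter with its hub up, then the hex nut on top; on the slim arbor put the small collar first, then the small cutter with its hub up, each piece kept the way up it lies now, pushed right down and lying flat on the one below. Leave the V-block and the step block where they are.

Things in the scene. Friction and masses are not known exactly. Their poses are not given: they have to be found in the camera images.
- stout_arbor: Fixed arbor stand with the thicker, taller post: square green base plate 80 x 80 mm, 10 mm thick, and at its centre an upright steel post 24 mm in diameter whose top is 63 mm above the table (the last 5 mm taper to 16 mm). Origin on the post's axis at the underside of the base (table level); z up along the post.
- slim_arbor: Fixed arbor stand with the thinner, shorter post: round green base plate 74 mm in diameter, 10 mm thick, and at its centre an upright steel post 16 mm in diameter whose top is 49 mm above the table (the last 5 mm taper to 10 mm). Origin on the post's axis at the underside of the base (table level); z up along the post.
- sleeve: The tall sleeve: plain steel ring, 46 mm outer diameter, 28 mm bore, 22 mm tall, standing on its end on the table, bore upright. Origin at the centre of its underside, z up along the bore. 0.18 kg.
- large_cutter: The large cutter: a dark steel toothed disc with a plain round hub standing on its upper face and a through hole. Disc 62 mm in diameter (69 mm over its 12 teeth) and 8 mm thick; hub 42 mm in diameter and 12 mm high on the disc, so 20 mm tall overall; bore 28 mm. It lies hub up; grip it by the hub. Origin at the centre of the disc's underside, z up along the bore. 0.22 kg.
- hex_nut: The hex nut: dark steel six-sided nut lying flat, 42 mm across flats, 14 mm tall, with a plain hole without thread, 28 mm across, so it simply drops over the stout post. Origin at the centre of its underside, z up; its x axis is square to one pair of flats (the other pairs at 60 and 120 degrees). 0.10 kg.
- collar: The small collar: plain steel ring, 34 mm outer diameter, 20 mm bore, 14 mm tall, lying flat, the smaller and lower of the two plain rings. Origin at the centre of its underside, z up along the bore. 0.065 kg.
- small_cutter: The small cutter: a dark steel toothed disc with a plain round hub standing on its upper face and a through hole. Disc 42 mm in diameter (49 mm over its 8 teeth) and 8 mm thick; hub 30 mm in diameter and 12 mm high on the disc, so 20 mm tall overall; bore 20 mm. It lies hub up; grip it by the hub. Origin at the centre of the disc's underside, z up along the bore. 0.11 kg.
- v_block: Bystander among the parts, to be left where it is: loose steel V-block 44 x 50 mm, 30 mm tall, with a groove along its y axis. Origin at the centre of its underside, z up.
- step_block: Bystander among the parts, to be left where it is: loose dark steel step block 50 x 30 mm, 32 mm tall, four steps rising towards its +x. Origin at the centre of its underside, z up.
Mind the look-alikes: they are no part of the job. Leave any orange or yellow look-alike of the sleeve alone.

How it is judged:
At the end, for the whole second after the job is handed in: Stout arbor, base up: sleeve, large cutter, hex nut; slim arbor: collar, small cutter. Each within 6 mm of the post's axis, underside within 4 mm of its seat (10, 32, 52 mm; 10, 24 mm above the table), upright with hubs up (tilt under 0.12 rad), at rest (horizontal distance between each of sleeve, large_cutter, hex_nut and stout_arbor below 0.006 m and z of sleeve in the frame of stout_arbor between 0.006 and 0.014 m and angle between each of sleeve, large_cutter, hex_nut, collar, small_cutter's own z axis and vertical below 0.12 rad and linear speed of each of sleeve, large_cutter, hex_nut, collar, small_cutter below 0.02 m/s and z of large_cutter in the frame of stout_arbor between 0.028 and 0.036 m and z of hex_nut in the frame of stout_arbor between 0.048 and 0.056 m and horizontal distance between each of collar, small_cutter and slim_arbor below 0.006 m and z of collar in the frame of slim_arbor between 0.006 and 0.014 m and z of small_cutter in the frame of slim_arbor between 0.02 and 0.028 m); the robot touches nothing.
It fails at once if the V-block is pushed or lifted more than 20 mm from its place (distance of v_block from where it was at the start of the episode above 0.02 m).
It fails at once if the step block is pushed or lifted more than 20 mm from its place (distance of step_block from where it was at the start of the episode above 0.02 m).
It also fails if it takes over 120 s, if anything falls off the work surface, if the arm or the gripper's body presses on something with over 40 N, if the wrist force passes 120 N, or if a joint passes its speed limit or range.

ROBOT

A 6-joint arm with a two-finger parallel gripper is mounted at the origin on the work surface. World frame = base frame: x ahead of the robot, y to its left, z up, the work surface at z = 0. Lengths are in m, angles in rad, forces in N, time in s.
With the tool pointing down it reaches from about 0.35 to 0.775 m from the base axis. Payload 7.3 kg.
Tool frame: the origin (TCP) lies at the very end of the fingers, on their centre line; the grasp point (between the pads) lies robot.pinch_z behind it (robot.pinch_z is the distance from the TCP to the grasp point, in m); y points along the fingers, z is the direction in which the jaws open and shut, and the axes are right-handed (so a half turn about y gives the same grasp; the last joint's range is limited). The gripper opens to 92 mm and grips with 3 to 60 N. Pads are 19 mm wide; open, the fingers measure 130 mm over their backs; the gripper's body (75 mm by 190 mm) begins 47 mm behind the grasp point.
Start: joints at [-1.432, 0.342, 1.524, -0, 1.275, -0.146], TCP at [0.148, -0.504, 0.227] pointing down, gripper open.
Joint ranges: [-2.53, 2.53], [-0.77, 2.02], [0.04, 2.7], [-1, 4.14], [0.28, 2.66], [-3.11, 3.11]. Speed limits (rad/s): [2.57, 2.57, 3.14, 3.14, 3.14, 3.14].

INTERFACE

Orientations are given as [roll, pitch, yaw] about the fixed x, y, z axes, in that order (R = Rz(yaw) Ry(pitch) Rx(roll)).
In Python, from cell import status, viewer, robot gives the robot as it stands. The module is installed in compiled form; this text tells all that it offers.
- The arm moves only by the shell command python3 -m pendant 'ROWS' [FORCE]. ROWS is JSON, a list that holds one entry, the list of rows, each a list of 7 numbers: the shift along the tool's x, y, z in cm, then the turn, a rotation vector about the tool's x, y, z in rad, then the finger opening in cm, from 0 to 9.18. A call has 1 to 20 rows; each row is the pose to reach, as a shift and turn from the pose commanded when the call began, along the tool's axes at that moment; what a row does not reach only later rows make up. A row lasts 1/10 s, in which the tool goes at most 50 mm and 8.59 degrees, less where a joint would pass 70% of its speed; a pose out of reach is approached as far as the arm can. A call with a gripper value outside its range is refused whole. The fingers move at their own pace and stop on an object; FORCE is the grip in N (left out, the last holds). Time passes only in rows, so rows that repeat a pose let the fingers close. It gives the time, the measured TCP pose, the force and the opening at its end, in the units of the state.
- status.observe(): the state, without advancing time (a new reading comes with each control period).
- viewer.read_camera(name): name is "scene" or "side" or "wrist"; returns a dict with "image" (384x512x3 uint8, red, green, blue), "range_z" (384x512 float32, m along the optical axis (not along the pixel's ray), 0 where there is no reading), "fx", "fy", "cx", "cy" (pixels), "camera_from_world" (4x4, takes a point from world to camera coordinates). Camera axes: x right, y up, looking along -z (the intrinsics and any distortion apply to the point x, -y, -z); pixel columns grow to the right and rows downward; lengths in m; the calibration is good to about 2 mm. A picture is of the moment at which its call begins.
- robot.hand_in(): hands the job in, once; it reports no verdict.
The state is a dict: "time": time; "qpos": joint angles; "qvel": joint speeds; "joint_efforts": joint torques, N m; "tool_pos": TCP position; "tool_rot": TCP orientation; "contact_force": force on the tool from outside, world axes, zero at the start; "torque": the same for the moment, N m; "opening": finger opening in m.
Only numpy, scipy, OpenCV 4.12 (cv2) and the standard library are available. Lean on these libraries where they do the work, as an engineer would, in place of code of your own. Each camera call takes 0.05 s, during which the arm holds its last target. There are 200 camera calls.

## Working session

There is one attempt and no reset: what is moved stays moved. The work goes in short steps, Python scripts to look and compute and a shell command to move; the robot and the scene stay as the last step left them, time stands still between calls to the robot, and variables do not carry over. Pictures are saved under pics/ and viewed, about 12 in all and at most 16, crops included, and the job is handed in when it is done.

```bash
mkdir -p pics
cat > h.py <<'E'
import numpy as np, cv2
from cell import status, viewer, robot
from scipy.spatial.transform import Rotation as R
def cam(n):
    c=viewer.read_camera(n); np.savez('pics/%s.npz'%n,**{k:c[k] for k in c}); return c
def cloud(c):
    d=c['range_z']; v,u=np.mgrid[0:d.shape[0],0:d.shape[1]]
    P=np.stack([(u-c['cx'])/c['fx']*d,-(v-c['cy'])/c['fy']*d,-d,np.ones_like(d)],-1)
    W=P@np.linalg.inv(c['camera_from_world']).T
    W=W[...,:3]; W[d==0]=np.nan; return W
def save(c,n,box=None,k=1):
    im=c['image'][...,::-1]
    if box: im=im[box[1]:box[3],box[0]:box[2]]
    cv2.imwrite('pics/'+n,cv2.resize(im,None,fx=k,fy=k,interpolation=cv2.INTER_CUBIC))
E
python3 - <<'E'
from h import *
s=status.observe(); print(s, robot.pinch_z)
for n in ('scene','side'):
    c=cam(n); save(c,n+'0.png',k=1.5); print(n,np.linalg.inv(c['camera_from_world']).round(3), c['fx'],[k for k in c])
E
```

```text
{'time': 0.0, 'qpos': array([-1.43200188e+00,  3.42756319e-01,  1.52503214e+00,  1.67224315e-05,
        1.27538931e+00, -1.46013323e-01]), 'qvel': array([-0.00149284, -0.00147501, -0.00013634,  0.00038487, -0.00159781,
       -0.0011712 ]), 'joint_efforts': array([ 1.32117730e-03, -4.31239271e+01, -2.44222820e+01,  7.18768453e-02,
        5.58445835e-02, -1.37068182e-04]), 'tool_pos': array([ 0.14747294, -0.5034337 ,  0.22602225]), 'tool_rot': array([-1.57236225e+00,  2.46446625e-04, -2.85678996e+00]), 'contact_force': array([0.43343502, 0.08723901, 0.95001268]), 'torque': array([-0.02093186,  0.01345171, -0.04146298]), 'opening': 0.0919793601542231} 0.0188
scene [[-0.03  -0.732  0.68   1.117]
 [ 1.    -0.018  0.025  0.029]
 [-0.006  0.681  0.732  0.682]
 [ 0.     0.     0.     1.   ]] 407.67090990147966 ['image', 'range_z', 'fx', 'fy', 'cx', 'cy', 'camera_from_world']
side [[ 0.992  0.081 -0.101  0.425]
 [-0.129  0.681 -0.72  -0.701]
 [ 0.01   0.727  0.686  0.676]
 [ 0.     0.     0.     1.   ]] 356.8754539473302 ['image', 'range_z', 'fx', 'fy', 'cx', 'cy', 'camera_from_world']
```

View pics/scene0.png

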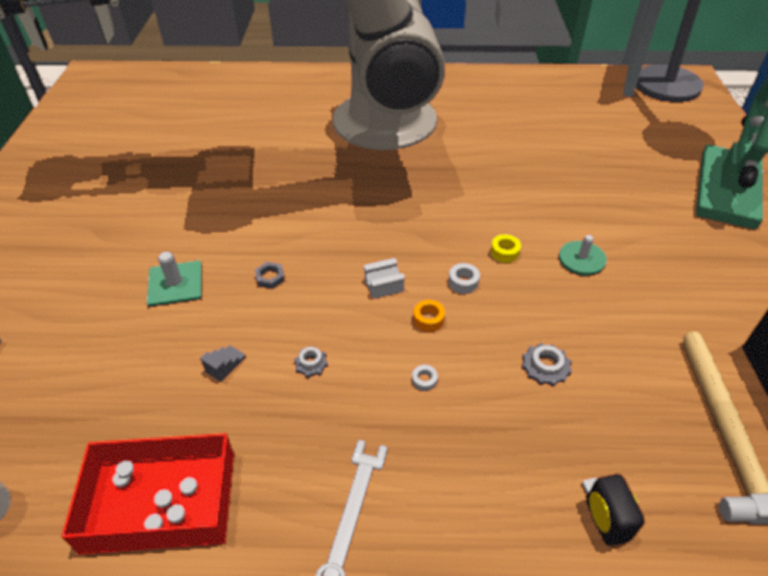

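View pics/side0.png

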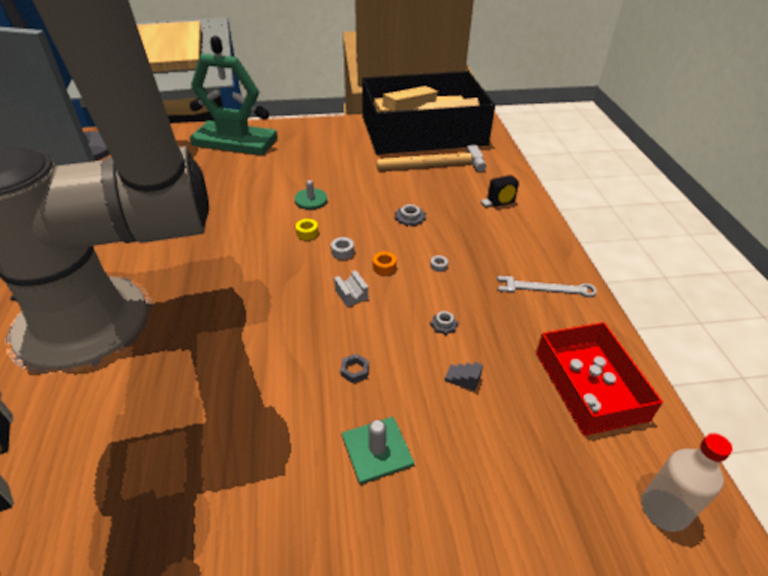

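The scene view (768x576) shows the stout arbor at (175,280), nut (269,275), V-block (383,277), grey sleeve (464,277), yellow and orange rings (506,248) and (429,315), slim arbor (583,257), step block (222,362), small cutter (311,361), collar (425,377) and large cutter (547,363). There are three sleeve-like rings, and only the grey one at (464,277) fits "plain steel". The side view agrees.

```bash
cat > m.py <<'E'
from h import *
import sys
px=dict(stout=(175,280),nut=(269,275),vb=(383,277),sleeve=(464,277),yellow=(506,248),orange=(429,315),slim=(583,257),step=(222,362),scut=(311,361),collar=(425,377),lcut=(547,363))
top=dict(stout=63,nut=14,vb=30,sleeve=22,yellow=22,orange=22,slim=49,step=32,scut=20,collar=14,lcut=20)
C={n:dict(np.load('pics/%s.npz'%n)) for n in('scene','side')}
W={n:cloud(C[n]) for n in C}
Ws=W['scene']
for k,(u,v) in px.items():
    u=int(u/1.5);v=int(v/1.5)
    reg=Ws[v-12:v+12,u-12:u+12].reshape(-1,3); reg=reg[reg[:,2]>.006]
    c0=np.nanmedian(reg[:,:2],0); o=[]
    for n in W:
        P=W[n].reshape(-1,3); P=P[np.hypot(*(P[:,:2]-c0).T)<.06]
        t=top[k]/1000; T=P[abs(P[:,2]-t)<.003]
        if len(T)>4:
            (x,y),r=cv2.minEnclosingCircle(T[:,:2].astype(np.float32)); o.append((n,len(T),round(x,4),round(y,4),round(r,4),round(float(T[:,2].mean()),4), round(float(P[:,2].max()),3)))
        B=P[abs(P[:,2]-.010)<.002]
        if k in('stout','slim'): o.append(('base',B[:,:2].min(0).round(3),B[:,:2].max(0).round(3),((B[:,:2].min(0)+B[:,:2].max(0))/2).round(4)))
    print(k,c0.round(3),np.hypot(*c0).round(3),*o,sep=' | ')
E
python3 m.py
python3 - <<'E'
from h import *
c=dict(np.load('pics/scene.npz')); save(c,'crop1.png',(90,145,410,270),2.5)
E
```

```text
stout | [ 0.487 -0.305] | 0.574 | ('scene', 40, 0.4778, -0.3103, 0.0102, 0.0619, 0.064) | ('base', array([ 0.432, -0.355]), array([ 0.524, -0.263]), array([ 0.4779, -0.309 ])) | ('side', 85, 0.4754, -0.3111, 0.0113, 0.0633, 0.067) | ('base', array([ 0.43 , -0.355]), array([ 0.521, -0.265]), array([ 0.4758, -0.3101]))
nut | [ 0.462 -0.166] | 0.491 | ('scene', 130, 0.4587, -0.1676, 0.0252, 0.0129, 0.016) | ('side', 142, 0.4577, -0.1666, 0.0238, 0.0151, 0.019)
vb | [0.469 0.009] | 0.469 | ('scene', 165, 0.4693, 0.0106, 0.0326, 0.0291, 0.032) | ('side', 99, 0.4691, 0.0093, 0.033, 0.0309, 0.035)
sleeve | [0.47  0.131] | 0.488 | ('scene', 140, 0.4634, 0.132, 0.023, 0.0211, 0.024) | ('side', 83, 0.4615, 0.131, 0.0237, 0.0227, 0.027)
yellow | [0.401 0.202] | 0.449 | ('scene', 123, 0.3948, 0.202, 0.0239, 0.021, 0.024) | ('side', 68, 0.3934, 0.2015, 0.0236, 0.0229, 0.028)
orange | [0.546 0.077] | 0.551 | ('scene', 163, 0.5404, 0.0768, 0.024, 0.021, 0.024) | ('side', 86, 0.5371, 0.0759, 0.0229, 0.023, 0.027)
slim | [0.413 0.32 ] | 0.522 | ('scene', 18, 0.4111, 0.3249, 0.0054, 0.0479, 0.049) | ('base', array([0.371, 0.288]), array([0.444, 0.361]), array([0.4074, 0.3241])) | ('side', 10, 0.4071, 0.3212, 0.0069, 0.0497, 0.052) | ('base', array([0.374, 0.287]), array([0.44 , 0.361]), array([0.4067, 0.324 ]))
step | [ 0.638 -0.203] | 0.669 | ('scene', 88, 0.6426, -0.2129, 0.0157, 0.0311, 0.034) | ('side', 65, 0.6404, -0.2141, 0.0158, 0.0332, 0.037)
scut | [ 0.627 -0.085] | 0.633 | ('scene', 72, 0.622, -0.0854, 0.0155, 0.0189, 0.021) | ('side', 51, 0.619, -0.086, 0.0155, 0.0206, 0.025)
collar | [0.647 0.069] | 0.651 | ('scene', 118, 0.6457, 0.0685, 0.0171, 0.0129, 0.016) | ('side', 46, 0.6437, 0.0663, 0.0185, 0.0149, 0.02)
lcut | [0.623 0.232] | 0.665 | ('scene', 145, 0.6163, 0.2347, 0.0209, 0.0188, 0.022) | ('side', 58, 0.6136, 0.2357, 0.022, 0.0209, 0.024)
```

View pics/crop1.png

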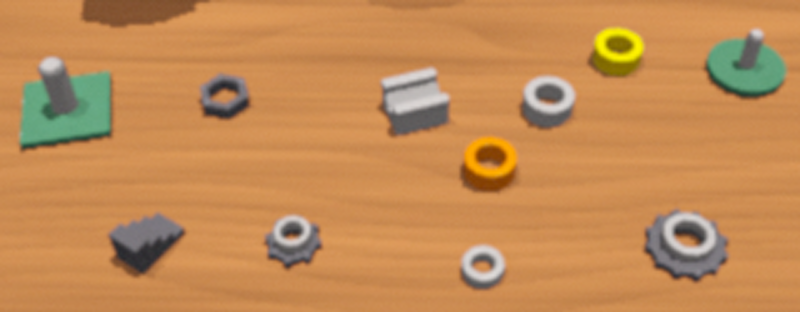

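All identities are confirmed in the crop: grey sleeve at (548,100), bystander yellow and orange rings at (618,50) and (490,163). I'll approach the sleeve with the jaw axis at 50°, across the line joining the two look-alikes, and go via a waypoint to stay in reach.

```bash
cat > go.py <<'E'
# usage: go.py x y z jawdeg [x y z jawdeg ...] -> shift (cm, tool axes) and turn from the current pose
from h import *
import sys
s=status.observe(); R0=R.from_euler('xyz',s['tool_rot']); a=np.array(sys.argv[1:],float).reshape(-1,4)
print('t',round(s['time'],2),'tcp',s['tool_pos'].round(4),'rot',s['tool_rot'].round(4),'F',s['contact_force'].round(1),'open',round(s['opening'],4),'q',s['qpos'].round(2))
for x,y,z,j in a:
    best=min((R.from_euler('xyz',[-np.pi/2,0,np.radians(j-90+k)]) for k in(0,180)),key=lambda r:abs(((np.degrees(np.arctan2(y,x)-(r.as_euler('xyz')[2]))-90+180)%360)-180))
    d=R0.inv().apply(np.array([x,y,z])-s['tool_pos'])*100
    rv=(R0.inv()*best).as_rotvec()
    print('shift',d.round(2),'turn',rv.round(3))
E
python3 go.py .45 -.2 .2 0  .4625 .1315 .2 50
```

```text
t 0.1 tcp [ 0.1475 -0.5035  0.2261] rot [-1.5721e+00  2.0000e-04 -2.8568e+00] F [ 0.3 -0.9  0. ] open 0.0915 q [-1.43  0.34  1.52  0.    1.28 -0.15]
shift [-37.56   2.65 -20.62] turn [ 1.000e-03 -1.286e+00 -1.000e-03]
shift [-48.07   2.69 -52.09] turn [ 1.000e-03 -2.159e+00 -2.000e-03]
```

```bash
A='[-37.5,2.7,-20.6,0,-1.0,0,9]'; B='[-48.1,2.7,-52.1,0,-2.16,0,9]'; python3 -m pendant '[[[-37.5,2.7,-20.6,0,-1.0,0,9],[-37.5,2.7,-20.6,0,-1.0,0,9],[-37.5,2.7,-20.6,0,-1.0,0,9],[-37.5,2.7,-20.6,0,-1.0,0,9],[-37.5,2.7,-20.6,0,-1.0,0,9],[-37.5,2.7,-20.6,0,-1.0,0,9],[-37.5,2.7,-20.6,0,-1.0,0,9],[-37.5,2.7,-20.6,0,-1.0,0,9],[-48.1,2.7,-52.1,0,-2.16,0,9],[-48.1,2.7,-52.1,0,-2.16,0,9],[-48.1,2.7,-52.1,0,-2.16,0,9],[-48.1,2.7,-52.1,0,-2.16,0,9],[-48.1,2.7,-52.1,0,-2.16,0,9],[-48.1,2.7,-52.1,0,-2.16,0,9],[-48.1,2.7,-52.1,0,-2.16,0,9],[-48.1,2.7,-52.1,0,-2.16,0,9],[-48.1,2.7,-52.1,0,-2.16,0,9],[-48.1,2.7,-52.1,0,-2.16,0,9],[-48.1,2.7,-52.1,0,-2.16,0,9],[-48.1,2.7,-52.1,0,-2.16,0,9]]]'
cat > w.py <<'E'
# wrist look: fit circle of top face at height t (mm) near the tool axis or given x y
from h import *
import sys
t=float(sys.argv[1])/1000; x0,y0=map(float,sys.argv[2:4]); rad=float(sys.argv[4])
c=cam('wrist'); P=cloud(c).reshape(-1,3); P=P[np.hypot(P[:,0]-x0,P[:,1]-y0)<rad]
T=P[abs(P[:,2]-t)<.003]; print(len(P),len(T),'z',np.nanmax(P[:,2]).round(4), np.percentile(P[:,2],[5,50,95]).round(4))
if len(T)>4:
    h=T[:,:2].astype(np.float32); print('circle',cv2.minEnclosingCircle(h)); print('minrect',cv2.minAreaRect(h))
if len(sys.argv)>5: save(c,sys.argv[5],k=1.2)
E
python3 w.py 22 .4625 .1315 .04 w1.png; python3 go.py .4625 .1315 .003 50
```

```text
time: 2.1
tool_pos: [0.4629, 0.1302, 0.1997]
tool_rot: [-1.571, -0.0, -0.7]
contact_force: [0.1, -0.1, -0.3]
opening: 0.0899
27086 611 z 0.3195 [0.0012 0.3069 0.3179]
circle ((0.4617727994918823, 0.13222895562648773), 0.023138143122196198)
minrect ((0.46160271763801575, 0.1327471137046814), (0.04386920854449272, 0.04479853808879852), 50.650299072265625)
t 2.15 tcp [0.4629 0.1303 0.1997] rot [-1.5709e+00 -1.0000e-04 -6.9970e-01] F [-0.5  0.4  0.1] open 0.09 q [ 0.11  0.29  1.68 -0.    1.17 -0.76]
shift [-0.11 19.67  0.07] turn [ 0.    -0.002  0.   ]
```

View pics/w1.png

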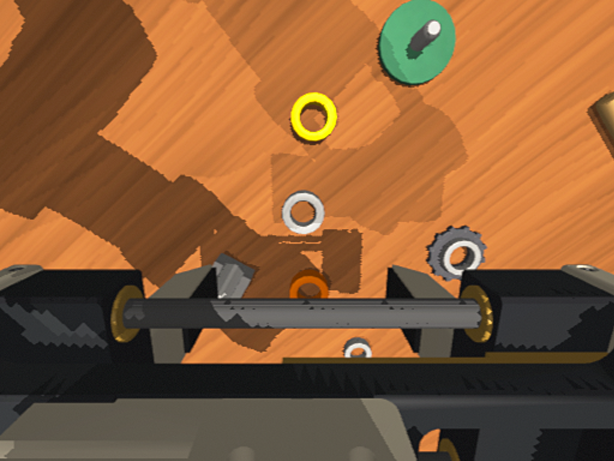

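The wrist view shows the grey sleeve at (303,213), between yellow (314,117) and orange (310,285). The wrist fit (0.4618, 0.1322) agrees with the other cameras to 1 mm. I'll descend and grip.

```bash
python3 -m pendant '[[[-0.18,8,0.07,0,0,0,6.6],[-0.18,13,0.07,0,0,0,6.6],[-0.18,16,0.07,0,0,0,6.6],[-0.18,17.5,0.07,0,0,0,6.6],[-0.18,18.7,0.07,0,0,0,6.6],[-0.18,19.5,0.07,0,0,0,6.6],[-0.18,19.5,0.07,0,0,0,6.6],[-0.18,19.5,0.07,0,0,0,4],[-0.18,19.5,0.07,0,0,0,4],[-0.18,19.5,0.07,0,0,0,4],[-0.18,19.5,0.07,0,0,0,4],[-0.18,19.5,0.07,0,0,0,4],[-0.18,19.5,0.07,0,0,0,4]]]' 30
python3 go.py .4625 .1315 .13 50  .4767 -.3102 .12 50 .4767 -.3102 .09 -33
```

```text
time: 3.45
tool_pos: [0.4624, 0.1331, 0.0056]
tool_rot: [-1.57, -0.001, -0.697]
contact_force: [-1.1, 0.0, 7.0]
opening: 0.045
t 3.45 tcp [0.4624 0.1331 0.0056] rot [-1.5697e+00 -1.3000e-03 -6.9660e-01] F [-1.1  0.   7. ] open 0.045 q [ 0.12  0.57  1.9  -0.    0.67 -0.75]
shift [  0.12 -12.44  -0.1 ] turn [-0.001  0.002  0.001]
shift [ 29.55 -11.44 -33.07] turn [-0.001  0.002  0.001]
shift [ 29.54  -8.44 -33.07] turn [-0.002  1.45   0.   ]
```

```bash
python3 -m pendant '[[[0,-3,0,0,0,0,4],[0,-7,0,0,0,0,4],[0,-11.5,0,0,0,0,4],[7.5,-11.5,-8.2,0,0,0,4],[7.5,-11.5,-8.2,0,0,0,4],[7.5,-11.5,-8.2,0,0,0,4],[14.8,-11.5,-16.5,0,0,0,4],[14.8,-11.5,-16.5,0,0,0,4],[22,-11.5,-25,0,0,0,4],[22,-11.5,-25,0,0,0,4],[26,-11.5,-29,0,0,0,4],[28.5,-11.5,-32,0,0,0,4],[29.5,-11.5,-33.1,0,0,0,4],[29.5,-11.5,-33.1,0,0,0,4],[29.5,-11.5,-33.1,0,0,0,4],[29.5,-11.5,-33.1,0,0,0,4]]]'
python3 - <<'E'
from h import *
c=cam('side'); save(c,'s2.png',(180,200,340,340),4)
P=cloud(c).reshape(-1,3);P=P[np.hypot(P[:,0]-.477,P[:,1]+.31)<.05]
print(np.histogram(P[:,2],bins=np.arange(0,.2,.01)))
E
python3 go.py .4767 -.3102 .12 50
```

```text
time: 5.05
tool_pos: [0.4755, -0.3086, 0.1194]
tool_rot: [-1.57, 0.002, -0.696]
contact_force: [-0.3, -0.1, -1.6]
opening: 0.0446
(array([370, 959,  26,  33,  31,  34,  88,   0,   0,   0,   0,  12,  58,
       104,  28,   9,  11,  14,   6]), array([0.  , 0.01, 0.02, 0.03, 0.04, 0.05, 0.06, 0.07, 0.08, 0.09, 0.1 ,
       0.11, 0.12, 0.13, 0.14, 0.15, 0.16, 0.17, 0.18, 0.19]))
t 5.1 tcp [ 0.4756 -0.3085  0.1196] rot [-1.5705e+00  1.1000e-03 -6.9540e-01] F [-1.1  0.8 -1. ] open 0.0448 q [-0.71  0.52  1.55  0.    1.07 -1.59]
shift [ 0.19 -0.04 -0.06] turn [-0.     0.003 -0.001]
```

View pics/s2.png

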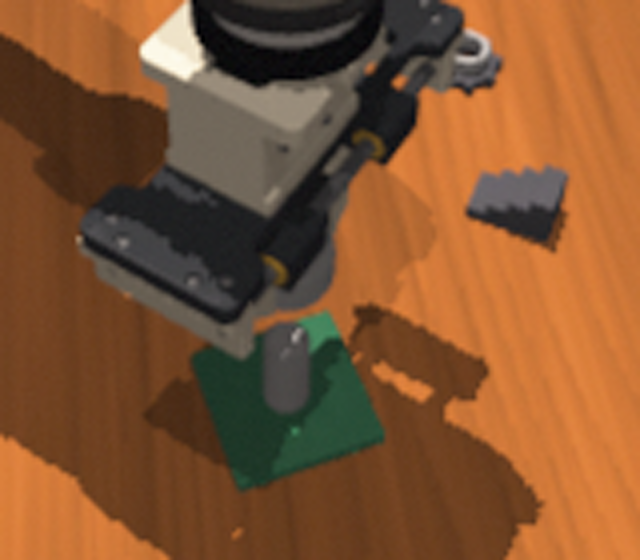

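The side crop shows the sleeve held at about (310,270) above the post (285,340). I'll correct by 2 mm and lower it partway, checking the force.

```bash
python3 -m pendant '[[[0.19,1.5,-0.06,0,0,0,4],[0.19,3.5,-0.06,0,0,0,4],[0.19,4.7,-0.06,0,0,0,4],[0.19,5.3,-0.06,0,0,0,4],[0.19,5.7,-0.06,0,0,0,4],[0.19,6.1,-0.06,0,0,0,4],[0.19,6.5,-0.06,0,0,0,4],[0.19,6.9,-0.06,0,0,0,4]]]'
python3 go.py .4767 -.3102 .0156 50
```

```text
time: 5.9
tool_pos: [0.477, -0.3121, 0.0509]
tool_rot: [-1.571, -0.001, -0.697]
contact_force: [0.4, 0.0, -1.5]
opening: 0.045
t 5.9 tcp [ 0.477  -0.3121  0.0509] rot [-1.5709e+00 -1.0000e-03 -6.9680e-01] F [ 0.4  0.  -1.5] open 0.045 q [-0.71  0.61  1.61 -0.    0.92 -1.59]
shift [-0.15  3.53  0.13] turn [0.    0.001 0.001]
```

```bash
python3 -m pendant '[[[-0.05,0.8,0.05,0,0,0,4],[-0.1,1.6,0.08,0,0,0,4],[-0.1,2.2,0.08,0,0,0,4],[-0.1,2.8,0.08,0,0,0,4],[-0.1,3.2,0.08,0,0,0,4],[-0.1,3.45,0.08,0,0,0,4],[-0.1,3.45,0.08,0,0,0,4]]]'
python3 go.py .4767 -.3102 .0156 50
```

```text
time: 6.6
tool_pos: [0.4765, -0.3107, 0.0161]
tool_rot: [-1.571, 0.0, -0.697]
contact_force: [0.5, -0.2, -1.9]
opening: 0.0446
t 6.6 tcp [ 0.4765 -0.3107  0.0161] rot [-1.5708  0.     -0.6969] F [ 0.5 -0.2 -1.9] open 0.0446 q [-0.71  0.66  1.64 -0.    0.84 -1.59]
shift [-0.01  0.05  0.05] turn [ 0.     0.001 -0.   ]
```

```bash
python3 -m pendant '[[[0,0,0,0,0,0,6.6],[0,0,0,0,0,0,6.6],[0,0,0,0,0,0,6.6],[0,-3,0,0,0,0,6.6],[0,-7,0,0,0,0,6.6],[0,-11.5,0,0,0,0,6.6],[0,-11.5,0,0,0,0,6.6]]]'
python3 go.py .615 .235 .15 50
```

```text
time: 7.3
tool_pos: [0.4793, -0.313, 0.1378]
tool_rot: [-1.571, -0.012, -0.697]
contact_force: [0.7, -0.2, 0.6]
opening: 0.0657
t 7.3 tcp [ 0.4793 -0.313   0.1378] rot [-1.5711 -0.0125 -0.6967] F [ 0.7 -0.2  0.6] open 0.0657 q [-0.71  0.5   1.53 -0.    1.1  -1.59]
shift [-24.74  -1.54  50.74] turn [0.    0.001 0.012]
```

```bash
python3 -m pendant '[[[-24.7,-2,50.7,0,0,0,6.2],[-24.7,-2,50.7,0,0,0,6.2],[-24.7,-2,50.7,0,0,0,6.2],[-24.7,-2,50.7,0,0,0,6.2],[-24.7,-2,50.7,0,0,0,6.2],[-24.7,-2,50.7,0,0,0,6.2],[-24.7,-2,50.7,0,0,0,6.2],[-24.7,-2,50.7,0,0,0,6.2],[-24.7,-2,50.7,0,0,0,6.2],[-24.7,-2,50.7,0,0,0,6.2],[-24.7,-2,50.7,0,0,0,6.2],[-24.7,-2,50.7,0,0,0,6.2],[-24.7,-2,50.7,0,0,0,6.2],[-24.7,-2,50.7,0,0,0,6.2],[-24.7,-2,50.7,0,0,0,6.2]]]'
python3 - <<'E'
from h import *
c=cam('side'); save(c,'s3.png',(200,240,320,330),4)
P=cloud(c).reshape(-1,3);P=P[np.hypot(P[:,0]-.477,P[:,1]+.31)<.05]
print(np.histogram(P[:,2],bins=np.arange(0,.1,.005)))
T=P[abs(P[:,2]-.032)<.004]; T=T[np.hypot(T[:,0]-.4767,T[:,1]+.3102)>.014]; print(T[:,2].mean(),cv2.minEnclosingCircle(T[:,:2].astype(np.float32)))
E
python3 w.py 20 .615 .235 .045; python3 go.py .615 .235 .0105 50
```

```text
time: 8.8
tool_pos: [0.6123, 0.2348, 0.1511]
tool_rot: [-1.572, 0.0, -0.699]
contact_force: [-0.1, 0.3, 0.6]
opening: 0.0619
(array([260, 114, 756,  29,  32,  34, 182,  29,  14,  20,  15,  17,  73,
        17,   0,   0,   0,   0,   0]), array([0.   , 0.005, 0.01 , 0.015, 0.02 , 0.025, 0.03 , 0.035, 0.04 ,
       0.045, 0.05 , 0.055, 0.06 , 0.065, 0.07 , 0.075, 0.08 , 0.085,
       0.09 , 0.095]))
0.03301512261688487 ((0.47702756524086, -0.31113630533218384), 0.023283647373318672)
38096 588 z 0.271 [0.0014 0.254  0.2692]
circle ((0.6151663064956665, 0.23555225133895874), 0.020834393799304962)
minrect ((0.6147171854972839, 0.23572063446044922), (0.040315866470336914, 0.040664222091436386), 11.279447555541992)
t 8.9 tcp [0.6125 0.2349 0.1513] rot [-1.5712e+00 -1.0000e-04 -6.9900e-01] F [ 0.3 -0.3 -0.1] open 0.0624 q [ 0.25  0.64  1.23 -0.    1.27 -0.62]
shift [ 0.18 14.08  0.17] turn [ 0.    -0.001  0.   ]
```

View pics/s3.png

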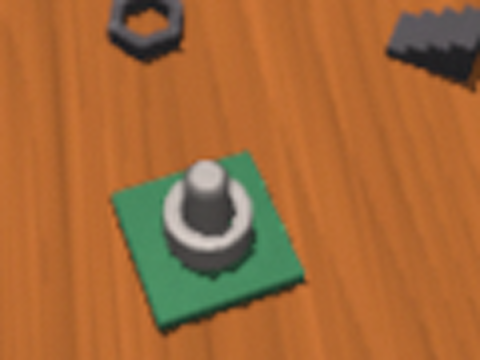

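The side crop shows the sleeve seated flat on the base around the post (208,215), top at about 33 mm with that camera's +1 mm bias. Next is the large cutter at (0.615, 0.2355).

```bash
python3 -m pendant '[[[0.15,5,0.2,0,0,0,6.2],[0.15,9.5,0.2,0,0,0,6.2],[0.15,11.5,0.2,0,0,0,6.2],[0.15,12.7,0.2,0,0,0,6.2],[0.15,13.5,0.2,0,0,0,6.2],[0.15,13.95,0.2,0,0,0,6.2],[0.15,13.95,0.2,0,0,0,6.2],[0.15,13.95,0.2,0,0,0,3.6],[0.15,13.95,0.2,0,0,0,3.6],[0.15,13.95,0.2,0,0,0,3.6],[0.15,13.95,0.2,0,0,0,3.6],[0.15,13.95,0.2,0,0,0,3.6],[0.15,13.95,0.2,0,0,0,3.6]]]' 30
python3 go.py .4767 -.3102 .13 50
```

```text
time: 10.2
tool_pos: [0.6152, 0.2374, 0.0124]
tool_rot: [-1.57, -0.001, -0.697]
contact_force: [-1.6, -0.7, 5.4]
opening: 0.0407
t 10.2 tcp [0.6152 0.2374 0.0124] rot [-1.5702e+00 -7.0000e-04 -6.9670e-01] F [-1.6 -0.7  5.4] open 0.0407 q [ 0.25  0.8   1.35 -0.    0.99 -0.62]
shift [ 24.53 -11.78 -50.87] turn [-0.001  0.001  0.001]
```

```bash
python3 -m pendant '[[[0,-3,0,0,0,0,3.6],[0,-7,0,0,0,0,3.6],[0,-11.8,0,0,0,0,3.6],[11,-11.8,-23,0,0,0,3.6],[11,-11.8,-23,0,0,0,3.6],[11,-11.8,-23,0,0,0,3.6],[11,-11.8,-23,0,0,0,3.6],[19.5,-11.8,-41,0,0,0,3.6],[19.5,-11.8,-41,0,0,0,3.6],[19.5,-11.8,-41,0,0,0,3.6],[19.5,-11.8,-41,0,0,0,3.6],[22.5,-11.8,-47,0,0,0,3.6],[23.9,-11.8,-50,0,0,0,3.6],[24.4,-11.8,-50.8,0,0,0,3.6],[24.4,-11.8,-50.8,0,0,0,3.6],[24.4,-11.8,-50.8,0,0,0,3.6],[24.4,-11.8,-50.8,0,0,0,3.6],[24.4,-11.8,-50.8,0,0,0,3.6]]]'
python3 go.py .4767 -.3102 .0444 50
```

```text
time: 12.0
tool_pos: [0.4763, -0.3072, 0.1295]
tool_rot: [-1.57, 0.001, -0.695]
contact_force: [0.3, 0.9, -1.3]
opening: 0.0405
t 12.0 tcp [ 0.4763 -0.3072  0.1295] rot [-1.5704e+00  1.0000e-03 -6.9520e-01] F [ 0.3  0.9 -1.3] open 0.0405 q [-0.71  0.51  1.54  0.    1.09 -1.58]
shift [ 0.23  8.51 -0.2 ] turn [-0.     0.003 -0.001]
```

```bash
python3 -m pendant '[[[0.1,2,-0.12,0,0,0,3.6],[0.1,4,-0.12,0,0,0,3.6],[0.1,5,-0.12,0,0,0,3.6],[0.1,5.6,-0.12,0,0,0,3.6],[0.1,6,-0.12,0,0,0,3.6],[0.1,6.4,-0.12,0,0,0,3.6],[0.1,6.8,-0.12,0,0,0,3.6],[0.1,6.8,-0.12,0,0,0,3.6]]]'
python3 go.py .4767 -.3102 .0444 50
```

```text
time: 12.8
tool_pos: [0.4759, -0.3104, 0.0615]
tool_rot: [-1.571, 0.0, -0.697]
contact_force: [-0.1, 0.6, -1.2]
opening: 0.0405
t 12.8 tcp [ 0.4759 -0.3104  0.0615] rot [-1.5708e+00  3.0000e-04 -6.9690e-01] F [-0.1  0.6 -1.2] open 0.0405 q [-0.71  0.6   1.61 -0.    0.94 -1.59]
shift [0.05 1.71 0.07] turn [ 0.     0.001 -0.   ]
```

```bash
python3 -m pendant '[[[0,0.5,0.05,0,0,0,3.6],[0,1,0.05,0,0,0,3.6],[0,1.4,0.05,0,0,0,3.6],[0,1.65,0.05,0,0,0,3.6],[0,1.65,0.05,0,0,0,3.6],[0,1.65,0.05,0,0,0,6.2],[0,1.65,0.05,0,0,0,6.2],[0,1.65,0.05,0,0,0,6.2],[0,0,0,0,0,0,6.2],[0,-4,0,0,0,0,6.2],[0,-8,0,0,0,0,6.2],[0,-9,0,0,0,0,6.2],[0,-9,0,0,0,0,6.2]]]'
python3 go.py .458 -.167 .15 50
```

```text
time: 14.1
tool_pos: [0.4768, -0.3111, 0.1538]
tool_rot: [-1.571, -0.005, -0.697]
contact_force: [0.4, -0.1, 0.5]
opening: 0.062
t 14.1 tcp [ 0.4768 -0.3111  0.1538] rot [-1.5709 -0.0046 -0.6967] F [ 0.4 -0.1  0.5] open 0.062 q [-0.71  0.49  1.51 -0.    1.14 -1.59]
shift [-10.69   0.33   9.85] turn [0.    0.001 0.005]
```

```bash
python3 -m pendant '[[[-10.7,0.3,9.9,0,0,0,6.2],[-10.7,0.3,9.9,0,0,0,6.2],[-10.7,0.3,9.9,0,0,0,6.2],[-10.7,0.3,9.9,0,0,0,6.2],[-10.7,0.3,9.9,0,0,0,6.2],[-10.7,0.3,9.9,0,0,0,6.2]]]'
python3 - <<'E'
from h import *
c=cam('wrist'); W=cloud(c)
M=(abs(W[...,2]-.0135)<.003)&(np.hypot(W[...,0]-.458,W[...,1]+.167)<.03)
T=W[M][:,:2].astype(np.float32); print(len(T),cv2.minEnclosingCircle(T))
cv=cv2.convexHull(T)[:,0]; ctr=cv2.minEnclosingCircle(T)[0]
for a in range(0,60,4):
    w=[]
    for k in (0,60,120):
        d=np.array([np.cos(np.radians(a+k)),np.sin(np.radians(a+k))]); p=cv@d; w.append(np.ptp(p)*1000)
    print(a,np.round(w,1),round(sum(w),1))
save(c,'w4.png',k=1.2)
c=cam('side')
P=cloud(c).reshape(-1,3);P=P[np.hypot(P[:,0]-.477,P[:,1]+.31)<.045]
print(np.histogram(P[:,2],bins=np.arange(0,.1,.005)))
T=P[abs(P[:,2]-.053)<.004]; T=T[np.hypot(T[:,0]-.4767,T[:,1]+.3102)>.014]; print(T[:,2].mean(),cv2.minEnclosingCircle(T[:,:2].astype(np.float32)))
E
python3 go.py .458 -.167 .0035 50
```

```text
time: 14.7
tool_pos: [0.4575, -0.1665, 0.148]
tool_rot: [-1.571, 0.001, -0.697]
contact_force: [-0.2, 0.1, 0.5]
opening: 0.062
702 ((0.45741426944732666, -0.16710664331912994), 0.024161959066987038)
0 [45.7 45.8 45.9] 137.4
4 [46.4 46.6 46.8] 139.8
8 [47.  47.2 47.5] 141.7
12 [47.4 47.6 47.9] 142.8
16 [47.5 47.7 48.1] 143.3
20 [47.4 47.6 48.1] 143.1
24 [47.  47.3 47.8] 142.2
28 [46.5 46.8 47.3] 140.6
32 [45.7 46.  46.6] 138.3
36 [44.7 45.  45.7] 135.4
40 [43.4 43.9 44.6] 131.9
44 [42.2 42.7 43.3] 128.3
48 [42.3 42.3 42.4] 127.0
52 [43.5 43.7 43.7] 130.9
56 [44.7 44.9 44.8] 134.4
(array([ 83,  73, 478,   8,   3,   1,  14,  67, 336,  35, 174,  25,  72,
        17,   0,   0,   0,   0,   0]), array([0.   , 0.005, 0.01 , 0.015, 0.02 , 0.025, 0.03 , 0.035, 0.04 ,
       0.045, 0.05 , 0.055, 0.06 , 0.065, 0.07 , 0.075, 0.08 , 0.085,
       0.09 , 0.095]))
0.053097246859454245 ((0.47708433866500854, -0.3113228678703308), 0.02131885662674904)
t 14.8 tcp [ 0.4575 -0.1669  0.1482] rot [-1.5711e+00  3.0000e-04 -6.9820e-01] F [ 0.6 -0.6 -0.5] open 0.0616 q [-0.51  0.36  1.74 -0.    1.04 -1.38]
shift [ 0.05 14.47  0.03] turn [ 0. -0. -0.]
```

View pics/w4.png

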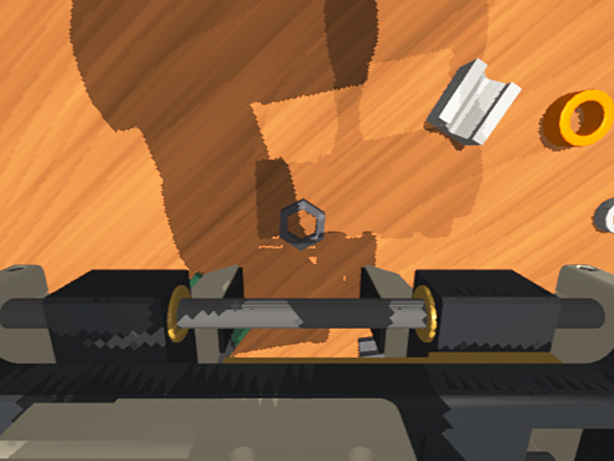

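The wrist view shows the nut at (302,223) with a flat pair nearly square to the jaws, fitted at 46.5°, so I turn 3.5°. The side depth puts the large cutter's top at 53 mm, so it is seated.

```bash
python3 -m pendant '[[[0,5,0,0,0.06,0,6.2],[0,9.5,0,0,0.06,0,6.2],[0,12,0,0,0.06,0,6.2],[0,13.2,0,0,0.06,0,6.2],[0,14,0,0,0.06,0,6.2],[0,14.3,0,0,0.06,0,6.2],[0,14.3,0,0,0.06,0,6.2],[0,14.3,0,0,0.06,0,3.6],[0,14.3,0,0,0.06,0,3.6],[0,14.3,0,0,0.06,0,3.6],[0,14.3,0,0,0.06,0,3.6],[0,14.3,0,0,0.06,0,3.6],[0,14.3,0,0,0.06,0,3.6]]]' 25
python3 go.py .4767 -.3105 .12 46.5
```

```text
time: 16.1
tool_pos: [0.4578, -0.166, 0.0063]
tool_rot: [-1.571, -0.001, -0.757]
contact_force: [-1.0, 1.5, 6.1]
opening: 0.0416
t 16.1 tcp [ 0.4578 -0.166   0.0063] rot [-1.5705e+00 -1.2000e-03 -7.5670e-01] F [-1.   1.5  6.1] open 0.0416 q [-0.51  0.58  1.88 -0.    0.69 -1.32]
shift [ 11.31 -11.36  -9.2 ] turn [-0.     0.002  0.001]
```

```bash
python3 -m pendant '[[[0,-3,0,0,0,0,3.6],[0,-7,0,0,0,0,3.6],[0,-11.4,0,0,0,0,3.6],[4,-11.4,-3,0,0,0,3.6],[7.5,-11.4,-6,0,0,0,3.6],[10,-11.4,-8,0,0,0,3.6],[11.2,-11.4,-9.1,0,0,0,3.6],[11.2,-11.4,-9.1,0,0,0,3.6],[11.2,-11.4,-9.1,0,0,0,3.6],[11.2,-11.4,-9.1,0,0,0,3.6],[11.2,-9,-9.1,0,0,0,3.6],[11.2,-7.5,-9.1,0,0,0,3.6],[11.2,-7.5,-9.1,0,0,0,3.6],[11.2,-7.5,-9.1,0,0,0,3.6]]]'
python3 go.py .4767 -.3105 .0583 46.5
```

```text
time: 17.5
tool_pos: [0.4766, -0.3081, 0.0811]
tool_rot: [-1.571, 0.0, -0.756]
contact_force: [-1.2, -0.3, -0.3]
opening: 0.0416
t 17.5 tcp [ 0.4766 -0.3081  0.0811] rot [-1.5708e+00  2.0000e-04 -7.5570e-01] F [-1.2 -0.3 -0.3] open 0.0416 q [-0.71  0.57  1.59  0.    0.98 -1.52]
shift [ 0.17  2.28 -0.17] turn [-0.     0.004 -0.   ]
```

```bash
python3 -m pendant '[[[0.12,0.4,-0.15,0,0,0,3.6],[0.12,0.8,-0.15,0,0,0,3.6],[0.12,1.1,-0.15,0,0,0,3.6],[0.12,1.4,-0.15,0,0,0,3.6],[0.12,1.7,-0.15,0,0,0,3.6],[0.12,2,-0.15,0,0,0,3.6],[0.12,2.2,-0.15,0,0,0,3.6],[0.12,2.2,-0.15,0,0,0,3.6]]]'
python3 go.py .4767 -.3105 .0583 46.5
```

```text
time: 18.3
tool_pos: [0.4762, -0.3108, 0.0586]
tool_rot: [-1.571, 0.0, -0.757]
contact_force: [0.0, 0.2, -0.6]
opening: 0.0413
t 18.3 tcp [ 0.4762 -0.3108  0.0586] rot [-1.5708  0.     -0.7568] F [ 0.   0.2 -0.6] open 0.0413 q [-0.71  0.6   1.61 -0.    0.93 -1.53]
shift [0.01 0.03 0.06] turn [ 0.     0.002 -0.   ]
```

```bash
python3 -m pendant '[[[0,0,0,0,0,0,6.0],[0,0,0,0,0,0,6.0],[0,0,0,0,0,0,6.0],[0,-1.5,0,0,0,0,6.0],[0,-5,0,0,0,0,6.0],[0,-9,0,0,0,0,6.0],[0,-9,0,0,0,0,6],[0,-9,0,0,0,0,6]]]'
python3 go.py .6447 .0675 .15 50
```

```text
time: 19.1
tool_pos: [0.4766, -0.3111, 0.1497]
tool_rot: [-1.571, -0.002, -0.757]
contact_force: [0.2, -0.4, 0.0]
opening: 0.0599
t 19.1 tcp [ 0.4766 -0.3111  0.1497] rot [-1.5707 -0.0024 -0.7568] F [ 0.2 -0.4  0. ] open 0.0599 q [-0.71  0.49  1.51 -0.    1.13 -1.53]
shift [-13.77  -0.06  39.07] turn [ 0.    -0.059  0.002]
```

```bash
python3 -m pendant '[[[-13.8,0,39,0,0,0,5.4],[-13.8,0,39,0,0,0,5.4],[-13.8,0,39,0,0,0,5.4],[-13.8,0,39,0,0,0,5.4],[-13.8,0,39,0,0,0,5.4],[-13.8,0,39,0,0,0,5.4],[-13.8,0,39,0,0,0,5.4],[-13.8,0,39,0,0,0,5.4],[-13.8,0,39,0,0,0,5.4],[-13.8,0,39,0,0,0,5.4],[-13.8,0,39,0,0,0,5.4],[-13.8,0,39,0,0,0,5.4]]]'
python3 w.py 13.5 .6447 .0675 .03
python3 - <<'E'
from h import *
c=cam('side'); save(c,'s5.png',(200,240,320,330),4)
P=cloud(c).reshape(-1,3);P=P[np.hypot(P[:,0]-.477,P[:,1]+.31)<.045]
T=P[P[:,2]>.0645]; print(T[:,2].mean(),cv2.minEnclosingCircle(T[:,:2].astype(np.float32)))
E
python3 go.py .6447 .0675 .0035 46.5
```

```text
time: 20.3
tool_pos: [0.643, 0.0655, 0.1482]
tool_rot: [-1.572, 0.001, -0.759]
contact_force: [0.1, 0.7, 0.4]
opening: 0.0544
14526 456 z 0.2681 [0.0008 0.2547 0.2665]
circle ((0.6433466076850891, 0.0688035786151886), 0.016909969970583916)
minrect ((0.6429553031921387, 0.06897248327732086), (0.0329144224524498, 0.0324464812874794), 46.187835693359375)
0.06726482805711141 ((0.47646045684814453, -0.3109063506126404), 0.02450277842581272)
t 20.4 tcp [0.6434 0.0656 0.1487] rot [-1.5712 -0.     -0.7591] F [ 0.7 -0.4 -0.6] open 0.0538 q [-0.02  0.63  1.27 -0.    1.25 -0.83]
shift [-0.03 14.52  0.24] turn [0. 0. 0.]
```

View pics/s5.png

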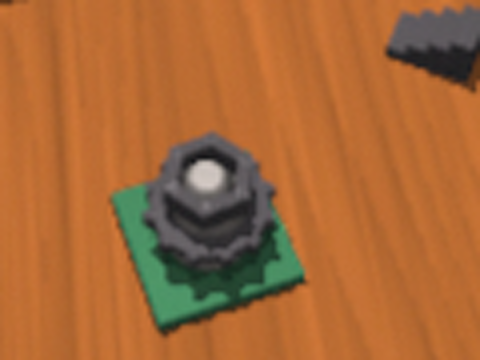

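Side crop: cutter and nut sit flat on the stout arbor (205,180), nut top at about 66 mm after bias, centred. Next is the collar.

```bash
python3 -m pendant '[[[-0.14,5,0.2,0,0,0,5.4],[-0.14,9.5,0.2,0,0,0,5.4],[-0.14,12,0.2,0,0,0,5.4],[-0.14,13.2,0.2,0,0,0,5.4],[-0.14,14,0.2,0,0,0,5.4],[-0.14,14.4,0.2,0,0,0,5.4],[-0.14,14.4,0.2,0,0,0,5.4],[-0.14,14.4,0.2,0,0,0,2.8],[-0.14,14.4,0.2,0,0,0,2.8],[-0.14,14.4,0.2,0,0,0,2.8],[-0.14,14.4,0.2,0,0,0,2.8],[-0.14,14.4,0.2,0,0,0,2.8],[-0.14,14.4,0.2,0,0,0,2.8],[-0.14,14.4,0.2,0,0,0,2.8]]]' 25
python3 go.py .407 .324 .12 46.5
```

```text
time: 21.8
tool_pos: [0.6444, 0.0699, 0.0054]
tool_rot: [-1.57, -0.001, -0.757]
contact_force: [-1.3, 0.4, 6.3]
opening: 0.0319
t 21.8 tcp [0.6444 0.0699 0.0054] rot [-1.5702e+00 -8.0000e-04 -7.5670e-01] F [-1.3  0.4  6.3] open 0.0319 q [-0.01  0.79  1.39 -0.    0.96 -0.82]
shift [-34.69 -11.49   2.18] turn [-0.001  0.002  0.001]
```

```bash
python3 -m pendant '[[[0,-3,0,0,0,0,2.8],[0,-7,0,0,0,0,2.8],[0,-11,0,0,0,0,2.8],[-10,-11,0.6,0,0,0,2.8],[-10,-11,0.6,0,0,0,2.8],[-10,-11,0.6,0,0,0,2.8],[-20,-11,1.3,0,0,0,2.8],[-20,-11,1.3,0,0,0,2.8],[-29,-11,1.8,0,0,0,2.8],[-29,-11,1.8,0,0,0,2.8],[-33,-11,2.1,0,0,0,2.8],[-34.4,-11,2.2,0,0,0,2.8],[-34.75,-11,2.2,0,0,0,2.8],[-34.75,-11,2.2,0,0,0,2.8],[-34.75,-11,2.2,0,0,0,2.8],[-34.75,-11,2.2,0,0,0,2.8]]]'
python3 - <<'E'
from h import *
c=cam('scene')
P=cloud(c).reshape(-1,3);P=P[np.hypot(P[:,0]-.407,P[:,1]-.324)<.045]
for lo,hi in((.03,.046),(.046,.053),(.10,.124)):
    T=P[(P[:,2]>lo)&(P[:,2]<hi)]; print(lo,len(T),T.mean(0),T.min(0),T.max(0))
E
python3 go.py .407 .324 .0154 46.5
```

```text
time: 23.4
tool_pos: [0.4075, 0.3235, 0.1146]
tool_rot: [-1.571, -0.0, -0.759]
contact_force: [-1.1, 0.5, -0.1]
opening: 0.0321
0.03 44 [0.41136712 0.32177334 0.03849727] [0.40474424 0.31545629 0.03023712] [0.41643717 0.33035172 0.04592198]
0.046 16 [0.40806625 0.32355606 0.04773103] [0.40225923 0.31855852 0.0462471 ] [0.41359824 0.32866365 0.04961136]
0.1 208 [0.41057864 0.31866701 0.11822503] [0.39025344 0.2952868  0.10793955] [0.43326875 0.33680293 0.12388812]
t 23.45 tcp [0.4074 0.3236 0.1146] rot [-1.5709e+00 -2.0000e-04 -7.5860e-01] F [ 0.1  0.5 -1.4] open 0.032 q [ 0.52  0.45  1.69 -0.    1.   -0.29]
shift [-0.06  9.92  0.  ] turn [0.    0.001 0.   ]
```

```bash
python3 -m pendant '[[[-0.08,2,0,0,0,0,2.8],[-0.08,4,0,0,0,0,2.8],[-0.08,5.4,0,0,0,0,2.8],[-0.08,6,0,0,0,0,2.8],[-0.08,6.4,0,0,0,0,2.8],[-0.08,6.8,0,0,0,0,2.8],[-0.08,7.2,0,0,0,0,2.8],[-0.08,7.5,0,0,0,0,2.8]]]'
python3 go.py .4067 .324 .0154 46.5
```

```text
time: 24.25
tool_pos: [0.4061, 0.3251, 0.0398]
tool_rot: [-1.57, -0.0, -0.757]
contact_force: [-0.4, -0.3, -1.1]
opening: 0.0322
t 24.25 tcp [0.4061 0.3251 0.0398] rot [-1.5702e+00 -3.0000e-04 -7.5680e-01] F [-0.4 -0.3 -1.1] open 0.0322 q [ 0.53  0.56  1.76 -0.    0.82 -0.29]
shift [ 0.12  2.44 -0.04] turn [-0.001  0.002  0.   ]
```

```bash
python3 -m pendant '[[[0.1,0.6,0,0,0,0,2.8],[0.1,1.2,0,0,0,0,2.8],[0.1,1.8,0,0,0,0,2.8],[0.1,2.2,0,0,0,0,2.8],[0.1,2.4,0,0,0,0,2.8],[0.1,2.4,0,0,0,0,2.8]]]'
python3 go.py .4067 .324 .0154 46.5
```

```text
time: 24.85
tool_pos: [0.4066, 0.3243, 0.0156]
tool_rot: [-1.571, -0.0, -0.757]
contact_force: [-0.1, 0.3, -0.8]
opening: 0.0327
t 24.85 tcp [0.4066 0.3243 0.0156] rot [-1.571  -0.     -0.7568] F [-0.1  0.3 -0.8] open 0.0327 q [ 0.53  0.6   1.78 -0.    0.76 -0.29]
shift [ 0.03  0.02 -0.02] turn [0.    0.002 0.   ]
```

Seated, with no side force. I'll release, rise and go to the small cutter.

```bash
python3 -m pendant '[[[0,0,0,0,0,0,5.2],[0,0,0,0,0,0,5.2],[0,0,0,0,0,0,5.2],[0,-2,0,0,0,0,5.2],[0,-6,0,0,0,0,5.2],[0,-11,0,0,0,0,5.2],[0,-13.5,0,0,0,0,5.2],[0,-13.5,0,0,0,0,5.2],[0,-13.5,0,0,0,0,5.2]]]'
python3 go.py .6205 -.0857 .15 46.5
```

```text
time: 25.75
tool_pos: [0.4066, 0.3243, 0.1508]
tool_rot: [-1.57, -0.0, -0.757]
contact_force: [0.0, -0.7, 0.1]
opening: 0.0521
t 25.75 tcp [0.4066 0.3243 0.1508] rot [-1.5701e+00 -3.0000e-04 -7.5680e-01] F [ 0.  -0.7  0.1] open 0.0521 q [ 0.53  0.41  1.65 -0.    1.08 -0.29]
shift [ 43.7    0.09 -15.12] turn [-0.001  0.002  0.   ]
```

```bash
python3 -m pendant '[[[43.7,0,-15.1,0,0,0,5.0],[43.7,0,-15.1,0,0,0,5.0],[43.7,0,-15.1,0,0,0,5.0],[43.7,0,-15.1,0,0,0,5.0],[43.7,0,-15.1,0,0,0,5.0],[43.7,0,-15.1,0,0,0,5.0],[43.7,0,-15.1,0,0,0,5.0],[43.7,0,-15.1,0,0,0,5.0],[43.7,0,-15.1,0,0,0,5.0],[43.7,0,-15.1,0,0,0,5.0],[43.7,0,-15.1,0,0,0,5.0],[43.7,0,-15.1,0,0,0,5.0],[43.7,0,-15.1,0,0,0,5.0]]]'
python3 w.py 19.5 .6205 -.0857 .03
python3 - <<'E'
from h import *
c=cam('scene'); save(c,'s6.png',(340,130,440,200),6)
P=cloud(c).reshape(-1,3);P=P[np.hypot(P[:,0]-.407,P[:,1]-.324)<.03]
T=P[(P[:,2]>.020)&(P[:,2]<.028)&(np.hypot(P[:,0]-.407,P[:,1]-.324)>.0105)]; print(len(T),T[:,2].max(),T[:,2].mean(),cv2.minEnclosingCircle(T[:,:2].astype(np.float32)))
E
python3 go.py .6205 -.0857 .0105 46.5
```

```text
time: 27.05
tool_pos: [0.6198, -0.0836, 0.1501]
tool_rot: [-1.571, 0.002, -0.755]
contact_force: [-0.3, 0.0, -0.4]
opening: 0.0501
11077 322 z 0.2701 [0.0009 0.2538 0.2685]
circle ((0.6197562217712402, -0.08599361032247543), 0.01486402191221714)
minrect ((0.6195390820503235, -0.0861164927482605), (0.027988938614726067, 0.02887757681310177), 48.03750228881836)
63 0.02559347190410277 0.022542202783268194 ((0.408084899187088, 0.32277992367744446), 0.01752650737762451)
t 27.15 tcp [ 0.6202 -0.0838  0.1508] rot [-1.5709e+00  3.0000e-04 -7.5480e-01] F [-0.8 -0.7  0.7] open 0.0495 q [-0.26  0.59  1.33  0.    1.22 -1.07]
shift [ 0.16 14.03 -0.12] turn [ 0.     0.004 -0.   ]
```

View pics/s6.png

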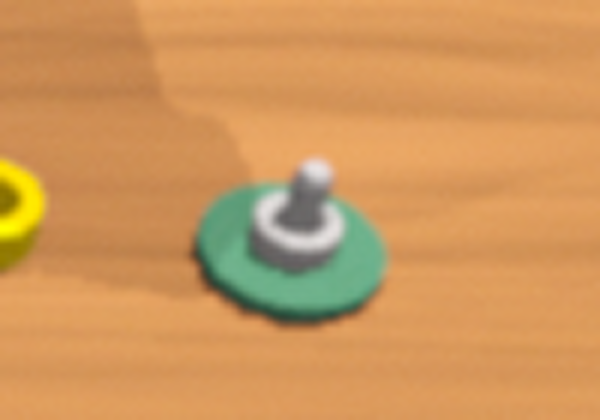

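The scene crop shows the collar flat on the slim base at (297,225), top near 23 mm (24 less bias). Now the small cutter's hub.

```bash
python3 -m pendant '[[[0.15,5,-0.15,0,0,0,5],[0.15,9.5,-0.15,0,0,0,5],[0.15,11.5,-0.15,0,0,0,5],[0.15,12.7,-0.15,0,0,0,5],[0.15,13.5,-0.15,0,0,0,5],[0.15,13.9,-0.15,0,0,0,5],[0.15,13.9,-0.15,0,0,0,5],[0.15,13.9,-0.15,0,0,0,2.4],[0.15,13.9,-0.15,0,0,0,2.4],[0.15,13.9,-0.15,0,0,0,2.4],[0.15,13.9,-0.15,0,0,0,2.4],[0.15,13.9,-0.15,0,0,0,2.4],[0.15,13.9,-0.15,0,0,0,2.4]]]' 25
python3 go.py .4067 .324 .12 46.5
```

```text
time: 28.45
tool_pos: [0.6211, -0.0877, 0.0124]
tool_rot: [-1.57, -0.001, -0.757]
contact_force: [-0.8, 0.4, 5.5]
opening: 0.0285
t 28.45 tcp [ 0.6211 -0.0877  0.0124] rot [-1.5703e+00 -1.1000e-03 -7.5690e-01] F [-0.8  0.4  5.5] open 0.0285 q [-0.26  0.75  1.46 -0.    0.93 -1.08]
shift [-43.85 -10.8   15.21] turn [-0.001  0.002  0.001]
```

```bash
python3 -m pendant '[[[0,-3,0,0,0,0,2.4],[0,-7,0,0,0,0,2.4],[0,-10.8,0,0,0,0,2.4],[-20,-10.8,7,0,0,0,2.4],[-20,-10.8,7,0,0,0,2.4],[-20,-10.8,7,0,0,0,2.4],[-20,-10.8,7,0,0,0,2.4],[-38,-10.8,13.2,0,0,0,2.4],[-38,-10.8,13.2,0,0,0,2.4],[-38,-10.8,13.2,0,0,0,2.4],[-38,-10.8,13.2,0,0,0,2.4],[-42,-10.8,14.6,0,0,0,2.4],[-43.4,-10.8,15.1,0,0,0,2.4],[-43.7,-10.8,15.2,0,0,0,2.4],[-43.7,-10.8,15.2,0,0,0,2.4],[-43.7,-10.8,15.2,0,0,0,2.4],[-43.7,-10.8,15.2,0,0,0,2.4]]]'
python3 go.py .4067 .324 .0364 46.5
python3 - <<'E'
from h import *
c=cam('scene'); save(c,'s7.png',(340,110,440,190),6)
E
```

```text
time: 30.15
tool_pos: [0.4082, 0.3216, 0.1196]
tool_rot: [-1.571, -0.0, -0.759]
contact_force: [-0.2, -0.0, -1.0]
opening: 0.0283
t 30.15 tcp [0.4082 0.3216 0.1196] rot [-1.5711e+00 -3.0000e-04 -7.5890e-01] F [-0.2 -0.  -1. ] open 0.0283 q [ 0.52  0.45  1.69 -0.    1.01 -0.29]
shift [-0.28  8.32  0.07] turn [0. 0. 0.]
```

View pics/s7.png

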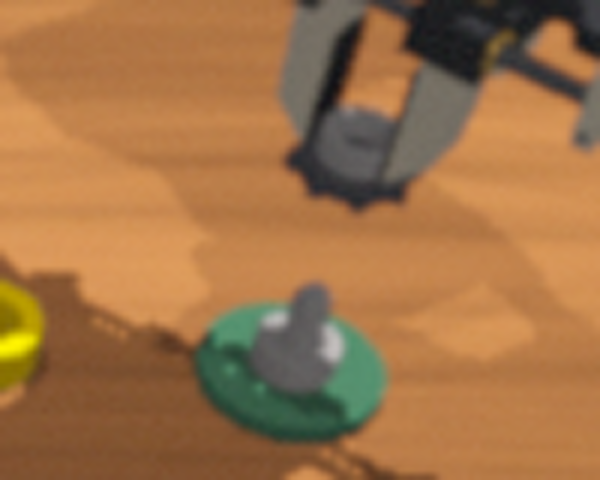

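The scene crop shows the small cutter held level, hub up, at (355,150), above the slim post (312,300). Lowering it.

```bash
python3 -m pendant '[[[-0.05,2,0.05,0,0,0,2.4],[-0.05,4,0.05,0,0,0,2.4],[-0.05,5.2,0.05,0,0,0,2.4],[-0.05,5.7,0.05,0,0,0,2.4],[-0.05,6.1,0.05,0,0,0,2.4],[-0.05,6.5,0.05,0,0,0,2.4],[-0.05,6.9,0.05,0,0,0,2.4],[-0.05,7.2,0.05,0,0,0,2.4],[-0.05,7.2,0.05,0,0,0,2.4]]]'
python3 go.py .4067 .324 .0364 46.5
```

```text
time: 31.1
tool_pos: [0.4072, 0.3236, 0.0475]
tool_rot: [-1.571, 0.0, -0.757]
contact_force: [0.2, -0.2, -0.3]
opening: 0.0282
t 31.1 tcp [0.4072 0.3236 0.0475] rot [-1.5712  0.     -0.7567] F [ 0.2 -0.2 -0.3] open 0.0282 q [ 0.52  0.55  1.76 -0.    0.84 -0.29]
shift [-0.06  1.11 -0.01] turn [ 0.     0.002 -0.   ]
```

```bash
python3 -m pendant '[[[0,0.4,0,0,0,0,2.4],[0,0.8,0,0,0,0,2.4],[0,1.05,0,0,0,0,2.4],[0,1.05,0,0,0,0,2.4],[0,1.05,0,0,0,0,5],[0,1.05,0,0,0,0,5],[0,1.05,0,0,0,0,5],[0,0,0,0,0,0,5],[0,-4,0,0,0,0,5],[0,-8,0,0,0,0,5],[0,-10,0,0,0,0,5],[14,-12,0,0,0,0,5],[14,-12,0,0,0,0,5],[14,-12,0,0,0,0,5],[14,-12,0,0,0,0,5],[14,-12,0,0,0,0,5]]]'
python3 go.py
python3 - <<'E'
from h import *
for n in('scene','side'):
    c=cam(n); A=cloud(c).reshape(-1,3)
    P=A[np.hypot(A[:,0]-.407,A[:,1]-.324)<.03]
    T=P[(abs(P[:,2]-.044)<.004)&(np.hypot(P[:,0]-.407,P[:,1]-.324)>.0105)]; print('scut top',len(T),np.median(T[:,2]),cv2.minEnclosingCircle(T[:,:2].astype(np.float32)))
    P=A[np.hypot(A[:,0]-.4767,A[:,1]+.3105)<.045]
    T=P[P[:,2]>.0645]; print('nut top',len(T),np.median(T[:,2]),cv2.minEnclosingCircle(T[:,:2].astype(np.float32)) if len(T) else '')
    for nm,x,y in(('vb',.469,.009),('step',.638,-.203)):
        Q=A[(np.hypot(A[:,0]-x,A[:,1]-y)<.05)&(A[:,2]>.008)]; print(nm,np.median(Q,0).round(4))
    if n=='scene': im1=c['image'][130:200,340:440]; im2=c['image'][145:215,80:180]
cv2.imwrite('pics/f.png',cv2.resize(np.hstack([im2,im1])[...,::-1],None,fx=4,fy=4,interpolation=2))
E
```

```text
time: 32.7
tool_pos: [0.5094, 0.2269, 0.1682]
tool_rot: [-1.57, 0.0, -0.759]
contact_force: [-0.5, -0.5, -1.1]
opening: 0.0501
t 32.7 tcp [0.5094 0.2269 0.1682] rot [-1.5704  0.     -0.759 ] F [-0.5 -0.5 -1.1] open 0.0501 q [ 0.28  0.45  1.52  0.    1.17 -0.53]
scut top 46 0.042425361297854014 ((0.4060518443584442, 0.3236650228500366), 0.0152305131778121)
nut top 90 0.06546265247878064 ((0.4773690402507782, -0.31070008873939514), 0.023693161085247993)
vb [0.4701 0.0106 0.022 ]
step [ 0.6386 -0.2043  0.0225]
scut top 26 0.04550256962715277 ((0.4051191508769989, 0.3225655257701874), 0.01561027392745018)
nut top 250 0.06726625365534511 ((0.4768184721469879, -0.31165531277656555), 0.024432871490716934)
vb [0.4704 0.0032 0.0231]
step [ 0.6263 -0.2098  0.0208]
```

View pics/f.png

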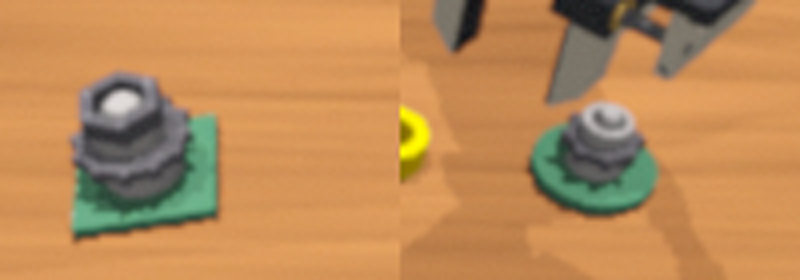

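The final crop shows both stacks complete and level: sleeve, cutter and nut on the left (120,130), collar and small cutter on the right (605,140). The gripper is clear, so I'm handing in.

```bash
python3 -c "
from cell import robot
print(robot.hand_in())"
```

```text
the job is handed in; nothing more can be done
None
```

Both arbors are loaded and the job is handed in at about 33 s of robot time. No verdict is reported, so the checks below are mine.

- **Stout arbor:** sleeve, large cutter (hub up) and hex nut are stacked in that order. The nut's top reads 65.5 mm in the scene camera and 67.3 mm in the side camera, against a nominal 66 mm.
- **Slim arbor:** collar, then small cutter (hub up). The small cutter's top reads 42.4 mm and 45.5 mm, against a nominal 44 mm. The two cameras disagree by 3 mm here, slightly more than the roughly 2 mm gap between them elsewhere; the mean matches.
- **Position and force:** the hex nut and small cutter, checked last, measure within about 2 mm of their post axes. Lowering the pieces gave no reading above about 2 N.
- **Bystanders:** the arm never went near the V-block, the step block or the orange and yellow rings. In the scene camera the V-block and step block read within about 2 mm of their first measured positions. I have no starting reading from the side camera to compare with.

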